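Put the spice tins away in the vacuum keeper

TASK

Stand every spice tin upright on the floor of the vacuum keeper's box and put the loose lid squarely and flat over it. Then, counting clicks from its anticlockwise stop, set the dial on the console to the 7th click, and after that, with the box still covered, draw the sprung pump handle out until the dark band on its rod is at the mouth of the bush (60 mm), hold it there for about two seconds, and ease it all the way back in rather than letting it snap; do not draw it far past the band. Finish with the tins in, the lid on and the dial still on 7, and leave the jug, bowls and dipper where they are.

Things in the scene. Friction and masses are not known exactly. Their poses are not given: they have to be found in the camera images.
- keeper: Fixed vacuum keeper on the shelf: open aluminium box, white pump console at its right. Origin: on the shelf between them; y points from console to box, z up; yaw within 0.2 rad. Box 182 (x) by 142 (y) by 85 mm high, walls and floor 6 mm, inside 170 by 130, centre at y +75. Console 182 by 150 by 70 mm high, y 0 to -150; dial on top at (+40, -80); pump rod out of its -y face at x -50 mm.
- bay (a point): Centre of the box's inner floor, 6 mm above the shelf; axes as the keeper's.
- mouth (a point): Centre of the box's mouth, at rim height, 85 mm above the shelf; axes as the keeper's.
- lid: Flat loose aluminium lid, 200 (x) by 160 (y) by 10 mm, no lip, 0.35 kg. Grip bar in the middle of its top, 90 mm along the lid's x, 18 mm wide, its top 46 mm above the lid's underside. Origin: centre of the underside. Lies flat on the shelf at the start; goes on the box with its long side along the keeper's x, either way round.
- dial (a joint): Console dial, rad: 0 at its anticlockwise stop, grows clockwise seen from above; a click every 20 degrees (0.349), 11 clicks to the far stop; the 7th click is 2.443. Sprung detents (peak about 0.2 N m) pull it into the nearest click and hold it there. Starts on a click from 0 to 3. Twelve ticks on the console mark the clicks, the long one is 0.
- dial_grip (a point): Grip point on the dial's axis, 100 mm above the shelf, in a grip bar 56 mm long and 16 mm wide, top at 112 mm, on a disc 66 mm across with its top at 82 mm. The bar lies along this point's x; its white pointer end is at this point's -x, which points along the keeper's -x when the dial is at 0.
- pump (a joint): Sprung pump slide, m: 0 fully home, grows as it is drawn out along the keeper's -y, stop at 0.09. Spring about 3 N at home, 10 N at 0.060; it runs back by itself, fast, when let go. The dark band on the rod is at the mouth of the bush at 0.060.
- pump_grip (a point): Grip point of the pump handle, 60 mm above the shelf; moves with it; axes as the keeper's. The handle is an upright grey slab, 70 mm along x, 18 mm thick along y, from 12 to 80 mm above the shelf; 35 mm of free space lies between it and the bush when home, with the 10 mm rod 17 to 27 mm above the shelf.
- tin1: Plain steel spice tin: a cylinder 52 mm across, 40 mm tall, with a knob 24 mm across and 30 mm tall in the middle of its top (70 mm in all), about 0.12 kg. Origin: centre of the underside; z up through the knob. Stands on the shelf at the start; two to four tins are there (an absent one reads None).
- tin2: Plain steel spice tin: a cylinder 52 mm across, 40 mm tall, with a knob 24 mm across and 30 mm tall in the middle of its top (70 mm in all), about 0.12 kg. Origin: centre of the underside; z up through the knob. Stands on the shelf at the start; two to four tins are there (an absent one reads None).
- tin3: Plain steel spice tin: a cylinder 52 mm across, 40 mm tall, with a knob 24 mm across and 30 mm tall in the middle of its top (70 mm in all), about 0.12 kg. Origin: centre of the underside; z up through the knob. Stands on the shelf at the start; two to four tins are there (an absent one reads None).
- tin4: Plain steel spice tin: a cylinder 52 mm across, 40 mm tall, with a knob 24 mm across and 30 mm tall in the middle of its top (70 mm in all), about 0.12 kg. Origin: centre of the underside; z up through the knob. Stands on the shelf at the start; two to four tins are there (an absent one reads None).
- jug: Squat white ceramic jug, 112 mm across, 95 mm tall, a bystander. Origin: centre of the underside.
- bowl_a: Orange melamine bowl, 124 mm across, 55 mm tall, a bystander. Origin: centre of the underside.
- bowl_b: A second bowl like the first, a bystander.
- dipper: Grey plastic dipper: cup 72 mm across, 45 mm tall, with a rod handle to its -x, 190 mm long; a bystander. Origin: under the centre of the cup.
Not all that is in view belongs to the job. Leave any blue look-alike of the tin2 alone.

How it is judged:
By the outcome, as a careful person would: the job done as asked, in the order asked, and still so for the second after the job is handed in, with the robot touching nothing.
Of tin1, tin2, tin3, tin4 only 2 to 4 are there at a start; the rules pass over those that are not, and their reading is None.
At some moment in a run one of tin1, tin2, tin3, tin4, lid may be knocked a few centimetres aside while the robot is not near it.
It also fails if it takes over 210 s, if anything falls off the work surface, if the arm or the gripper's body presses on something with over 40 N, if the wrist force passes 120 N, or if a joint passes its speed limit or range.

ROBOT

A 6-joint arm with a two-finger parallel gripper is mounted at the origin on the work surface. World frame = base frame: x ahead of the robot, y to its left, z up, the work surface at z = 0. Lengths are in m, angles in rad, forces in N, time in s.
With the tool pointing down it reaches from about 0.4 to 0.825 m from the base axis. Payload 7 kg.
Tool frame: the origin (TCP) lies on the mounting face of the last link; the fingertips stand 178 mm ahead of it and the grasp point (between the pads) lies 159 mm ahead of it (robot.grip_point_offset is the y of the grasp point in the tool frame, in m); y points along the fingers, z is the direction in which the jaws open and shut, and the axes are right-handed (so a half turn about y gives the same grasp; the last joint's range is limited). The gripper opens to 88 mm and grips with 3 to 60 N. Pads are 19 mm wide; open, the fingers measure 130 mm over their backs; the gripper's body (78 mm by 193 mm) begins 47 mm behind the grasp point.
Start: joints at [1.409, 0.359, 0.012, 0, -1.224, -0.288], TCP at [0.293, 0.608, 0.405] pointing down, gripper open.
Joint ranges: [-3.07, 3.07], [-1.43, 2.12], [-1.02, 1.25], [-3.03, 1.67], [-3.05, -0], [-3.03, 3.03]. Speed limits (rad/s): [2.39, 2.39, 3.01, 3.14, 3.14, 3.14].

INTERFACE

Orientations are given as a unit quaternion [w, x, y, z].
In Python, from plant import robot gives the robot as it stands.
- The arm moves only by the shell command python3 -m creep 'ROWS' [OPENING] [FORCE]. ROWS is JSON, a list of rows, each a list of 2 entries, a list of its own where there are three numbers: the shift along the tool's x, y, z in units of 30 mm (1.0 is 30 mm), then the turn about the tool's y in units of 8 degrees (1.0 is 8 degrees). In form: [[[x, y, z], yaw], ...]. A call has 1 to 12 rows; each row is the pose to reach, as a shift and turn from the pose commanded when the call began, along the tool's axes at that moment; what a row does not reach only later rows make up. A row lasts 1/8 s, in which the tool goes at most 62.5 mm and 10.7 degrees, less where a joint would pass 70% of its speed; a pose out of reach is approached as far as the arm can. A call with a gripper value outside its range is refused whole. OPENING is the finger opening in mm, from 0 to 87.6, set as the call begins (- or left out, the last holds). The fingers move at their own pace and stop on an object; FORCE is the grip in N (left out, the last holds). Time passes only in rows, so rows that repeat a pose let the fingers close. It gives the time, the measured TCP pose, the force and the opening at its end, in the units of the state.
- robot.get_state(): the state, without advancing time (a new reading comes with each control period).
- robot.snapshot(name): name is "scene" or "side" or "wrist"; returns the picture (480x640x3 uint8, red, green, blue); there is no depth.
- robot.camera_info(name): a dict with "vfov" (degrees; the focal length in pixels is half the picture's height over the tangent of half this angle, whatever the lens; pixels are square), "cx", "cy" (the principal point, pixels), "T" (4x4, takes a point from camera to world coordinates). Camera axes: x right, y up, looking along -z (the intrinsics and any distortion apply to the point x, -y, -z); pixel columns grow to the right and rows downward; lengths in m; the calibration is good to about 2 mm. A picture is of the moment at which its call begins: read the wrist's pose just before it. camera_info takes no time and is no camera call; for the wrist camera it gives the pose at the moment of the call.
- robot.hand_in(): hands the job in, once; it reports no verdict.
The state is a dict: "clock": time; "joint_pos": joint angles; "joint_velocities": joint speeds; "joint_efforts": joint torques, N m; "tool_pos": TCP position; "tool_rot": TCP orientation; "force": force on the tool from outside, world axes, zero at the start; "torque": the same for the moment, N m; "finger_gap": finger opening in m.
Only numpy, scipy, OpenCV 4.12 (cv2) and the standard library are available. Lean on these libraries where they do the work, as an engineer would, in place of code of your own. Each camera call takes 0.05 s, during which the arm holds its last target. There are 200 camera calls.

## Working session

There is one attempt and no reset: what is moved stays moved. The work goes in short steps, Python scripts to look and compute and a shell command to move; the robot and the scene stay as the last step left them, time stands still between calls to the robot, and variables do not carry over. Pictures are saved under pics/ and viewed, on a budget of 14 in all, crops included, one or two more only if the job needs it, and the job is handed in when it is done.

```bash
ls; mkdir -p pics
python3 - <<'E'
from plant import robot
import cv2,numpy as np
print(robot.get_state())
print(robot.grip_point_offset)
for n in("scene","side","wrist"):
    i=robot.camera_info(n);print(n,i)
    p=robot.snapshot(n);cv2.imwrite(f"pics/{n}0.png",p[:,:,::-1])
E
```

```text
pics
{'clock': 0.0, 'joint_pos': array([ 1.40911202e+00,  3.59388572e-01,  1.10808620e-02, -3.50171922e-04,
       -1.22407831e+00, -2.88069856e-01]), 'joint_velocities': array([-0.00132119,  0.00147296, -0.00277337, -0.00052904, -0.00084563,
       -0.00089479]), 'joint_efforts': array([-3.52921438e-05, -5.82721317e+01,  2.93046409e+01,  6.99689627e+00,
        6.71296104e-03, -1.71416482e-04]), 'tool_pos': array([0.29338877, 0.60770066, 0.40373092]), 'tool_rot': array([ 0.15779702, -0.15763567, -0.68872501,  0.68986155]), 'force': array([-1.17746213,  0.07678184,  1.24437016]), 'torque': array([ 0.00577997, -0.05294938,  0.01563506]), 'finger_gap': 0.08754902452733089}
0.1593
scene {'vfov': 43.06157360005473, 'cx': 333.83061830192764, 'cy': 239.87147025928493, 'T': array([[-0.16643386, -0.61455768,  0.77111519,  1.67116952],
       [ 0.98596244, -0.11429659,  0.12171423,  0.22302416],
       [ 0.01333543,  0.78054798,  0.62495361,  0.96195509],
       [ 0.        ,  0.        ,  0.        ,  1.        ]])}
side {'vfov': 43.36977126615174, 'cx': 313.52012189050896, 'cy': 237.79153935486747, 'T': array([[ 0.99570969,  0.04628823, -0.08012249,  0.45239931],
       [-0.09032896,  0.67406213, -0.73313091, -0.98732386],
       [ 0.0200722 ,  0.73722293,  0.67535136,  1.07339243],
       [ 0.        ,  0.        ,  0.        ,  1.        ]])}
wrist {'vfov': 63.46947365389428, 'cx': 319.132856629135, 'cy': 236.3018274694151, 'T': array([[-0.43532657,  0.8617054 ,  0.26068099,  0.36355543],
       [-0.90026752, -0.41764906, -0.1228318 ,  0.572314  ],
       [ 0.00302835, -0.28815457,  0.95757912,  0.38279781],
       [ 0.        ,  0.        ,  0.        ,  1.        ]])}
```

View pics/scene0.png

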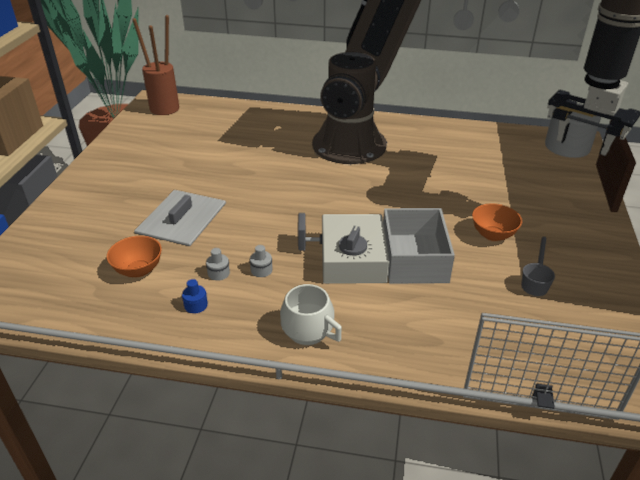

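View pics/side0.png

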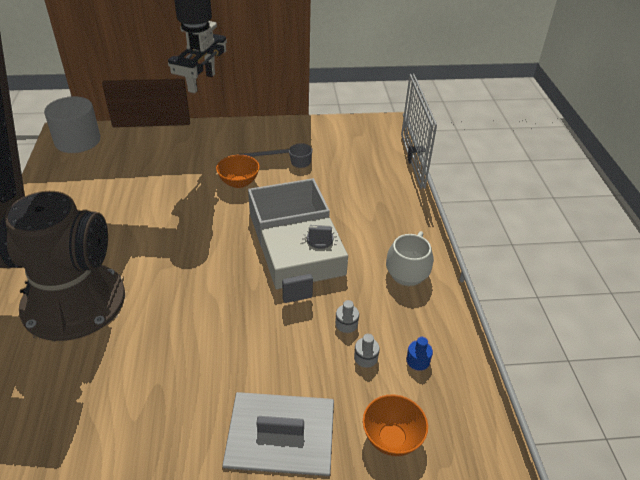

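The scene view shows two grey tins at (217,265) and (261,262), and a blue look-alike at (195,298). The lid is at (181,217) and the keeper at (385,245), with its handle at (302,231). The side view agrees, with the tins at (347,318) and (367,350). Other grey things that could be mistaken for a tin are the dipper cup (537,280), the big can (572,130) and the dial (354,240), and none of them has a tin's shape.

```bash
cat > h.py <<'E'
from plant import robot
import cv2,numpy as np
from scipy.spatial.transform import Rotation as R
def rays(info,uv):
    uv=np.atleast_2d(np.array(uv,float)); f=240/np.tan(np.radians(info["vfov"]/2))
    d=np.c_[(uv[:,0]-info["cx"])/f,-(uv[:,1]-info["cy"])/f,-np.ones(len(uv))]
    T=info["T"]; return T[:3,3],d@T[:3,:3].T
def plane(info,uv,z):
    o,d=rays(info,uv); return o+d*((z-o[2])/d[:,2])[:,None]
def proj(info,P):
    P=np.atleast_2d(P);T=info["T"];f=240/np.tan(np.radians(info["vfov"]/2))
    c=(P-T[:3,3])@T[:3,:3]; return np.c_[info["cx"]+f*c[:,0]/-c[:,2],info["cy"]-f*c[:,1]/-c[:,2]]
def tri(ia,ua,ib,ub):
    A=[];b=[]
    for i,u in((ia,ua),(ib,ub)):
        o,d=rays(i,u);d=d[0]/np.linalg.norm(d[0]);M=np.eye(3)-np.outer(d,d);A.append(M);b.append(M@o)
    return np.linalg.lstsq(np.vstack(A),np.hstack(b),rcond=None)[0]
def tool():
    s=robot.get_state();M=R.from_quat(np.r_[s["tool_rot"][1:],s["tool_rot"][0]]).as_matrix()
    return s,np.array(s["tool_pos"]),M
def go(target,ang=None):
    """rows' units to bring the grasp point to target, jaw direction (tool z) to heading ang (mod pi)"""
    s,p,M=tool(); g=p+M[:,1]*robot.grip_point_offset
    out="t %.2f grip %s gap %.1f F %s shift %s"%(s["clock"],g.round(4),s["finger_gap"]*1e3,np.round(s["force"],1),(M.T@(np.array(target)-g)/.03).round(3))
    h=np.arctan2(M[1,2],M[0,2]); out+=" jawhead %.1f"%np.degrees(h)
    if ang is not None:
        d=-(ang-h); d=(d+np.pi/2)%np.pi-np.pi/2; out+=" yaw %.3f"%(np.degrees(d)/8)   # tool y points down
    out+=" ydown %s q6 %.2f"%(M[:,1].round(3),s["joint_pos"][5]); print(out)
def snap(name,tag):
    i=robot.camera_info(name);p=robot.snapshot(name);b=p[:,:,::-1].copy();cv2.imwrite(f"pics/{tag}.png",b);np.save(f"pics/{tag}.npy",np.array([i],dtype=object),allow_pickle=True);return i,b
E
python3 - <<'E'
from h import *
S=robot.camera_info("scene");D=robot.camera_info("side")
for n,a,b in(("tinA knob",(216,253),(367,338)),("tinB knob",(261,249),(348,304)),("dial",(354,234),(320,232)),("handle top",(302,216),(297,281)),("lidbar",(180,208),(280,424)),("jug",(308,297),(411,244)),("bowl1",(134,249),(395,416)),("bowl2",(497,215),(238,163)),("blue",(193,286),(421,343))):
    print(n,tri(S,a,D,b).round(3))
print(plane(S,[(386,211),(445,209),(450,256),(387,257),(322,216),(324,261)],.0)[:,:2].round(3).tolist() and "")
print("rim",plane(S,[(386,211),(445,209),(451,257),(388,257)],.085).round(3).tolist())
print("con",plane(S,[(322,216),(383,216),(387,261),(323,261)],.07).round(3).tolist())
print("lid",plane(S,[(178,192),(225,208),(186,242),(137,223)],.01).round(3).tolist())
print("rimD",plane(D,[(249,188),(317,182),(330,220),(260,232)],.085).round(3).tolist())
print("lidD",plane(D,[(238,394),(334,395),(331,472),(225,470)],.01).round(3).tolist())
go([.6,0,.2])
a,b=cv2.imread("pics/scene0.png"),cv2.imread("pics/side0.png")
o=np.hstack([cv2.resize(a[180:310,120:320],(400*1,260)),cv2.resize(a[190:290,290:490],(400,200)).copy()if 0 else cv2.resize(a[180:310,290:490],(400,260))])
o2=np.hstack([cv2.resize(b[170:310,235:435],(400,280)),cv2.resize(b[290:430,300:500],(400,280))])
cv2.imwrite("pics/c1.png",np.vstack([o,o2]))
E
```

```text
tinA knob [ 0.657 -0.21   0.062]
tinB knob [ 0.628 -0.112  0.064]
dial [0.583 0.095 0.1  ]
handle top [ 0.516 -0.043  0.081]
lidbar [ 0.464 -0.375  0.03 ]
jug [0.798 0.034 0.098]
bowl1 [ 0.681 -0.397  0.065]
bowl2 [0.387 0.435 0.064]
blue [ 0.769 -0.226  0.058]

rim [[0.454, 0.159, 0.085], [0.418, 0.302, 0.085], [0.602, 0.32, 0.085], [0.627, 0.181, 0.085]]
con [[0.483, 0.005, 0.07], [0.455, 0.153, 0.07], [0.624, 0.18, 0.07], [0.65, 0.038, 0.07]]
lid [[0.367, -0.421, 0.01], [0.416, -0.271, 0.01], [0.572, -0.322, 0.01], [0.521, -0.472, 0.01]]
rimD [[0.416, 0.292, 0.085], [0.599, 0.307, 0.085], [0.617, 0.149, 0.085], [0.441, 0.115, 0.085]]
lidD [[0.383, -0.29, 0.01], [0.577, -0.307, 0.01], [0.553, -0.468, 0.01], [0.36, -0.449, 0.01]]
t 0.15 grip [0.2933 0.6076 0.2447] gap 87.3 F [0.4 0.3 0.8] shift [-18.011   1.508  13.791] jawhead -115.8 ydown [-0.    -0.001 -1.   ] q6 -0.29
```

View pics/c1.png

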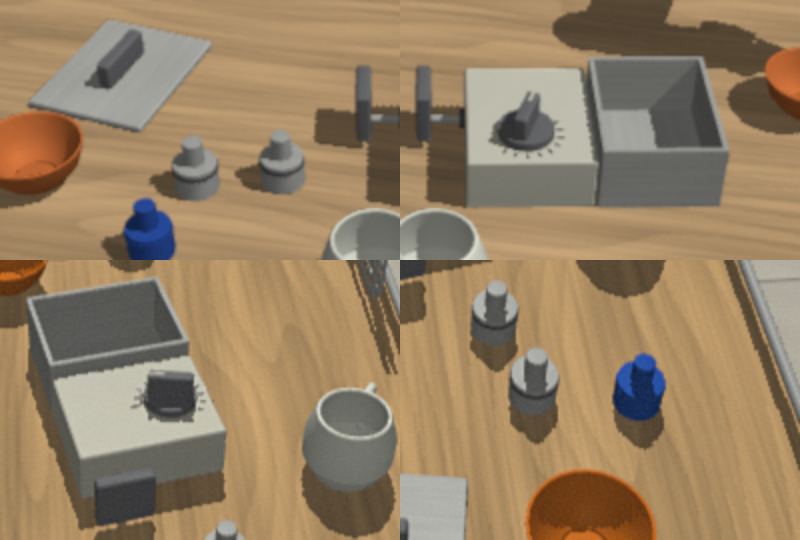

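Both crops match the description: two steel tins with knobs, and the blue one is the decoy. I'll measure the rest from above with the wrist camera, keeper first.

Run:
```python
from h import *
go([.54,.12,.27],np.radians(100))
```

```text
t 0.15 grip [0.2933 0.6076 0.2447] gap 87.3 F [0.4 0.3 0.8] shift [-14.471  -0.829  11.061] jawhead -115.8 yaw -4.472 ydown [-0.    -0.001 -1.   ] q6 -0.29
```

```bash
python3 -m creep '[[[-1.4,-0.8,1.1],-0.4],[[-3,-0.8,2.3],-0.9],[[-4.5,-0.8,3.5],-1.4],[[-6,-0.8,4.6],-1.9],[[-7.5,-0.8,5.7],-2.4],[[-9,-0.8,6.9],-2.9],[[-10.5,-0.8,8],-3.4],[[-12,-0.8,9.2],-3.9],[[-13.5,-0.8,10.3],-4.3],[[-14.5,-0.8,11.06],-4.47],[[-14.5,-0.8,11.06],-4.47],[[-14.5,-0.8,11.06],-4.47]]'
python3 - <<'E'
from h import *
go([.59,-.22,.27],np.radians(100))
snap("wrist","w1")
E
```

```text
clock: 1.65
tool_pos: [0.5409, 0.1199, 0.4284]
tool_rot: [0.061, -0.061, 0.704, -0.704]
force: [0.1, -0.0, -0.1]
finger_gap: 0.0878
t 1.65 grip [0.5408 0.1199 0.2691] gap 87.8 F [ 0.1 -0.  -0.1] shift [ 0.339 -0.03  11.442] jawhead -80.1 yaw -0.008 ydown [-0. -0. -1.] q6 1.17
```

View pics/w1.png

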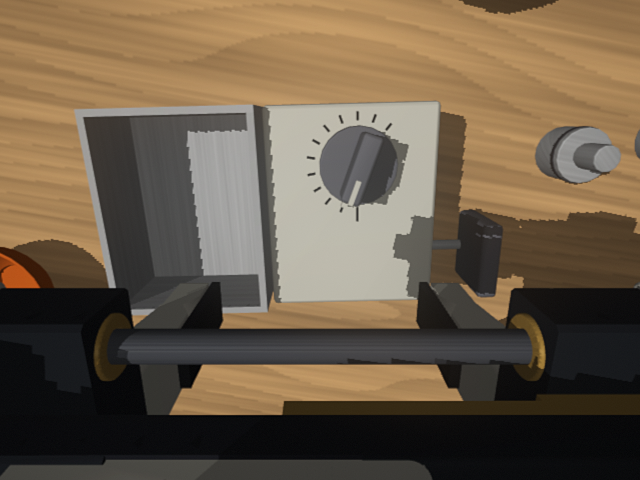

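The wrist view from above shows the box at left with rim corners near (78,110) and (268,312). The console corners are near (438,101), (432,298), (276,302) and (268,106). The dial pointer at (353,195) is just clockwise of the long tick at (357,213), and the handle is at (480,252).

```bash
cat > keep.py <<'E'
from h import *
from scipy.optimize import least_squares
def rect(t):
    i=np.load(f"pics/{t}.npy",allow_pickle=True)[0];b=cv2.imread(f"pics/{t}.png");return i,b
E
python3 - <<'E'
from keep import *
i,b=rect("w1");hsv=cv2.cvtColor(b,cv2.COLOR_BGR2HSV)
m=((hsv[...,1]<45)&(hsv[...,2]>165)).astype(np.uint8)*255; m[:, :262]=0; m[305:]=0
m=cv2.morphologyEx(m,cv2.MORPH_OPEN,np.ones((5,5)))
c=max(cv2.findContours(m,0,2)[0],key=cv2.contourArea);hull=cv2.convexHull(c)
ap=cv2.approxPolyDP(hull,6,True)[:,0];print("console poly",ap.tolist())
P=plane(i,hull[:,0],.07)[:,:2]
r=cv2.minAreaRect((P*1000).astype(np.float32));print(r)
print(plane(i,ap,.07).round(4).tolist())
print("rim",plane(i,[(78,110),(263,105),(268,312),(107,312)],.085).round(4).tolist())
# dial bar
print("bar",plane(i,[(377,138),(353,200)],.112).round(4).tolist())
print("handletop z.08",plane(i,[(458,210),(470,210),(499,240),(494,296),(474,288)],.08).round(4).tolist())
z=cv2.resize(b[95:220,290:450],(640,500),interpolation=cv2.INTER_CUBIC);
cv2.imwrite("pics/c2.png",z)
E
```

```text
console poly [[437, 102], [431, 214], [406, 298], [282, 300], [269, 106]]
((547.3658447265625, 88.90798950195312), (177.13278198242188, 140.2480926513672), 11.319269180297852)
[[0.6474, 0.0383, 0.07], [0.5548, 0.0192, 0.07], [0.4708, 0.0217, 0.07], [0.4484, 0.138, 0.07], [0.6206, 0.174, 0.07]]
rim [[0.5915, 0.3203, 0.085], [0.6204, 0.1769, 0.085], [0.4417, 0.1487, 0.085], [0.4162, 0.2949, 0.085]]
bar [[0.6117, 0.0872, 0.112], [0.563, 0.0955, 0.112]]
handletop z.08 [[0.5641, 0.0004, 0.08], [0.5659, -0.0098, 0.08], [0.5441, -0.0428, 0.08], [0.4911, -0.0547, 0.08], [0.4957, -0.0342, 0.08]]
```

```bash
python3 -m creep '[[[0,0,1.4],0],[[0.1,0,3.2],0],[[0.2,0,5],0],[[0.3,0,6.8],0],[[0.3,0,8.4],0],[[0.3,0,9.8],0],[[0.3,0,10.9],0],[[0.3,0,11.4],0],[[0.3,0,11.4],0]]'
python3 - <<'E'
from h import *
go([.63,-.11,.1],np.radians(100))
snap("wrist","w2")
E
```

```text
clock: 2.82
tool_pos: [0.5917, -0.2182, 0.4283]
tool_rot: [0.061, -0.062, 0.704, -0.704]
force: [0.4, 1.6, 0.6]
finger_gap: 0.0878
t 2.83 grip [ 0.5916 -0.2182  0.269 ] gap 87.8 F [0.4 1.6 0.6] shift [-1.889  5.635 -3.328] jawhead -80.0 yaw -0.003 ydown [-0.  0. -1.] q6 1.79
```

View pics/w2.png

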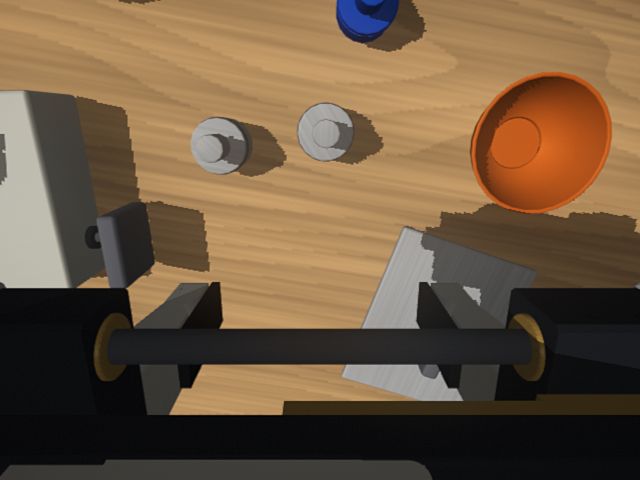

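View pics/c2.png

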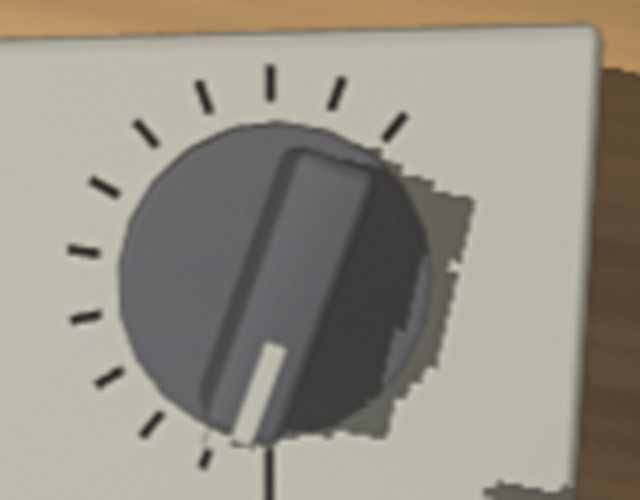

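Tin B's knob top is at (209,148) and tin A's at (326,133). The lid's corners are at (405,227), (343,377) and (536,272). The dial bar is about 21° clockwise of the long tick, so it is on click 1.

Run:
```python
from keep import *
i,b=rect("w1")
K=np.array([(91,146,85),(91,4,85),(-91,4,85),(-91,146,85),(91,-150,70),(-91,-150,70),(-91,0,70)])/1e3
U=np.array([(78,110),(263,105),(268,312),(107,312),(438,101),(432,298),(276,302)],float)
def kw(p,Q): c,s=np.cos(p[2]),np.sin(p[2]); return np.c_[p[0]+c*Q[:,0]-s*Q[:,1],p[1]+s*Q[:,0]+c*Q[:,1],Q[:,2]]
f=least_squares(lambda p:(proj(i,kw(p,K))-U).ravel(),[.53,.167,.17],loss="soft_l1")
print(f.x.round(4),f.fun.reshape(-1,2).round(1).tolist())
np.save("keeper.npy",f.x)
for n,q in(("bay",(0,75,6)),("t1",(-42,75,6)),("t2",(42,75,6)),("dial",(40,-80,100)),("pump",(-50,-194,60))): print(n,kw(f.x,np.array([q])/1e3).round(4))
i,b=rect("w2")
print("tinB top",plane(i,(209,148),.07).round(4),"body",plane(i,(220,145),.04).round(4))
print("tinA top",plane(i,(326,133),.07).round(4),"body",plane(i,(326,132),.04).round(4))
L=plane(i,[(405,227),(343,377),(536,272)],.01);print("lid",L.round(4).tolist(),[np.linalg.norm(L[0]-L[k]).round(4) for k in(1,2)])
m=cv2.inRange(cv2.cvtColor(b,cv2.COLOR_BGR2HSV),(0,0,90),(180,40,255));m[280:]=0;m[:,:160]=0;m[:,400:]=0
for c in cv2.findContours(m,0,2)[0]:
    if cv2.contourArea(c)>500: 
        print(cv2.minEnclosingCircle(c),cv2.contourArea(c))
go([.63,-.11,.1],f.x[2]+np.pi/2)
```

```text
[0.532  0.1608 0.189 ] [[-1.4, -3.5], [-6.2, -1.5], [1.2, -0.1], [8.5, 2.2], [8.8, -0.0], [-0.2, 4.1], [-0.8, 2.4]]
bay [[0.518  0.2345 0.006 ]]
t1 [[0.4767 0.2266 0.006 ]]
t2 [[0.5592 0.2424 0.006 ]]
dial [[0.5864 0.0897 0.1   ]]
pump [[ 0.5194 -0.0391  0.06  ]]
tinB top [[ 0.629  -0.1184  0.07  ]] body [[ 0.6299 -0.1203  0.04  ]]
tinA top [[ 0.6583 -0.2141  0.07  ]] body [[ 0.6582 -0.2146  0.04  ]]
lid [[0.576, -0.3153, 0.01], [0.3811, -0.286, 0.01], [0.5508, -0.4694, 0.01]] [np.float64(0.1971), np.float64(0.1562)]
((217.89332580566406, 145.32931518554688), 28.8909912109375) 1855.5
((325.3633117675781, 131.47842407226562), 28.853513717651367) 2410.5
t 2.88 grip [ 0.5915 -0.2176  0.2692] gap 87.2 F [-0.2  1.4 -0.6] shift [-1.889  5.64  -3.308] jawhead -80.0 yaw -0.103 ydown [-0.  0. -1.] q6 1.79
```

Residuals of up to 9 px suggest lens distortion, so I'll fit a k1 for each camera with the keeper's known geometry.

```bash
cat > kd.py <<'E'
from keep import *
def projk(i,P,k,k2=0):
    P=np.atleast_2d(P);T=i["T"];f=240/np.tan(np.radians(i["vfov"]/2));c=(P-T[:3,3])@T[:3,:3]
    x=np.c_[c[:,0],-c[:,1],-c[:,2]]
    return cv2.projectPoints(x,np.zeros(3),np.zeros(3),np.array([[f,0,i["cx"]],[0,f,i["cy"]],[0,0,1]]),np.array([k,k2,0,0,0.]))[0][:,0]
def und(i,uv,k):
    f=240/np.tan(np.radians(i["vfov"]/2));C=np.array([[f,0,i["cx"]],[0,f,i["cy"]],[0,0,1]])
    return cv2.undistortPoints(np.atleast_2d(np.array(uv,float))[:,None],C,np.array([k,0,0,0,0.]),P=C)[:,0]
def kw(p,Q): Q=np.atleast_2d(Q);c,s=np.cos(p[2]),np.sin(p[2]); return np.c_[p[0]+c*Q[:,0]-s*Q[:,1],p[1]+s*Q[:,0]+c*Q[:,1],Q[:,2]]
E
python3 - <<'E'
from kd import *
i,_=rect("w1");S=robot.camera_info("scene");D=robot.camera_info("side")
KB=[(91,146,85),(91,4,85),(-91,4,85),(-91,146,85)];KC=[(91,-150,70),(-91,-150,70),(-91,0,70),(91,0,70)]
obs=[(i,KB+KC,[(78,110),(263,105),(268,312),(107,312),(438,101),(432,298),(276,302),(269,106)]),
# scene crop px/2 + (290,180)
(S,[KB[k] for k in(0,1,2,3)]+KC[:2],[(290+727/2-200,180+147/2),(290+599/2-200+0,180+151/2),(290+588/2-200,180+59/2),(290+710/2-200,180+58/2),(290+465/2-200,180+163/2),(290+465/2-200,180+70/2)]),
(D,[KB[k] for k in(0,2,3)]+KC[:3],[(235+158/2,170+21/2),(235+45/2,170+100/2),(235+28/2,170+38/2),(235+225/2,170+172/2),(235+78/2,170+200/2),(235+55/2,170+118/2)])]
def res(p):
    r=[]
    for n,(c,k,u) in enumerate(obs): r.append((projk(c,kw(p,np.array(k)/1e3),p[3+n])-np.array(u,float)))
    return np.vstack(r)
f=least_squares(lambda p:res(p).ravel(),[.53,.163,.18,0,0,0],loss="soft_l1",x_scale=[.01,.01,.05,.1,.1,.1])
print(f.x.round(4));print(res(f.x).round(1).tolist())
np.save("keeper.npy",f.x)
for n,q in(("bay",(0,75,6)),("t1",(-42,75,6)),("t2",(42,75,6)),("dial",(40,-80,100)),("pump",(-50,-194,60))): print(n,kw(f.x,np.array([q])/1e3).round(4))
i,b=rect("w2");k=f.x[3]
U=lambda uv,z,c=i,kk=k: plane(c,und(c,uv,kk),z).round(4).tolist()
print("B",U((209,148),.07),U((219,145),.04)); print("A",U((326,133),.07),U((326,131.5),.04))
L=np.array(U([(405,227),(343,377),(536,272)],.01));print("lid",L.tolist(),[np.linalg.norm(L[0]-L[q]).round(4) for q in(1,2)])
for n,a,c in(("A",(216,252),(367,338)),("B",(261,249),(348,304)),("dial",(354,234),(320,232))):
    print(n,tri(S,und(S,a,f.x[4])[0],D,und(D,c,f.x[5])[0]).round(4))
E
```

```text
[ 0.5319  0.1623  0.1927 -0.0334  0.3611 -0.4915]
[[0.6, -0.7], [-8.3, -1.0], [-0.0, -0.3], [9.5, 1.8], [5.7, 0.2], [-1.8, 3.2], [-1.9, 2.2], [-6.6, -1.4], [0.5, 1.5], [0.0, -0.3], [-1.6, -1.9], [-4.4, -1.9], [-1.9, -0.8], [-2.5, -2.1], [0.3, -1.7], [2.7, 3.1], [-0.1, 0.4], [1.3, -0.2], [0.8, -0.1], [-1.7, -0.4]]
bay [[0.5175 0.2359 0.006 ]]
t1 [[0.4763 0.2279 0.006 ]]
t2 [[0.5587 0.244  0.006 ]]
dial [[0.5865 0.0915 0.1   ]]
pump [[ 0.52   -0.0377  0.06  ]]
B [[0.6292, -0.1179, 0.07]] [[0.63, -0.119, 0.04]]
A [[0.6585, -0.214, 0.07]] [[0.6589, -0.2145, 0.04]]
lid [[0.576, -0.3154, 0.01], [0.3802, -0.2863, 0.01], [0.5508, -0.4722, 0.01]] [np.float64(0.198), np.float64(0.1588)]
A [ 0.6562 -0.2098  0.0617]
B [ 0.6283 -0.1121  0.0634]
dial [0.5834 0.0948 0.0998]
```

Wrist distortion is close to zero. The remaining misfit is symmetric, as bevelled console edges would give, and the dial centre agrees to about 1 mm. Next I'll pick tin B.

Run:
```python
from kd import *
k=np.load("keeper.npy")
go([.629,-.118,.12],k[2]+np.pi/2)
go([.629,-.118,.0635],k[2]+np.pi/2)
```

```text
t 2.88 grip [ 0.5915 -0.2176  0.2692] gap 87.2 F [-0.2  1.4 -0.6] shift [-1.809  4.974 -3.052] jawhead -80.0 yaw -0.129 ydown [-0.  0. -1.] q6 1.79
t 2.88 grip [ 0.5915 -0.2176  0.2692] gap 87.2 F [-0.2  1.4 -0.6] shift [-1.81   6.857 -3.051] jawhead -80.0 yaw -0.129 ydown [-0.  0. -1.] q6 1.79
```

```bash
python3 -m creep '[[[-0.5,1,-0.8],-0.1],[[-1.1,2.5,-1.8],-0.13],[[-1.6,4,-2.7],-0.13],[[-1.81,4.8,-3.05],-0.13],[[-1.81,5,-3.05],-0.13],[[-1.81,5,-3.05],-0.13]]' 50 20
python3 - <<'E'
from kd import *
k=np.load("keeper.npy")
i,b=snap("wrist","w3")
go([.629,-.118,.0635],k[2]+np.pi/2)
E
```

```text
clock: 3.62
tool_pos: [0.6291, -0.1185, 0.2793]
tool_rot: [-0.068, 0.068, -0.704, 0.704]
force: [0.5, 0.0, 1.1]
finger_gap: 0.0509
t 3.67 grip [ 0.6295 -0.1189  0.1207] gap 50.4 F [ 0.5 -1.2  0.9] shift [ 0.014  1.906 -0.034] jawhead -78.9 yaw 0.002 ydown [ 0.002 -0.    -1.   ] q6 1.65
```

View pics/w3.png

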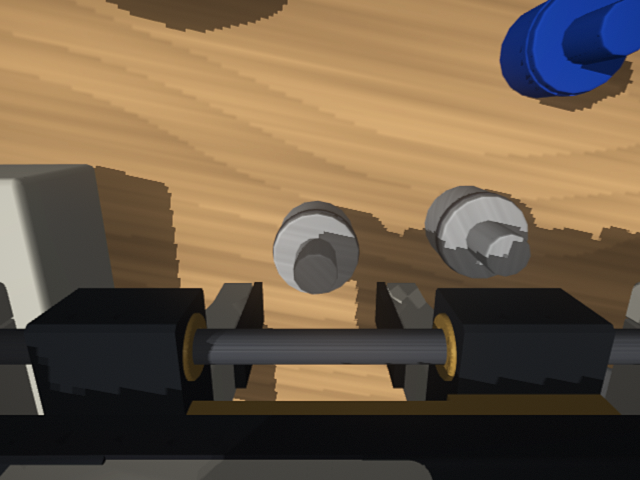

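The grey tin sits between the fingers with its knob top at (316,271), and the blue one is away at the upper right. I'll check the point and descend.

```bash
python3 - <<'E'
from kd import *
i,b=rect("w3");p=plane(i,(316,271),.07)[0];print(p,plane(i,(489,244),.07))
go([p[0],p[1],.0635])
E
python3 -m creep '[[[0,0.6,0],0],[[0,1.2,0],0],[[0,1.7,0],0],[[0,1.9,0],0],[[0,1.9,0],0]]'
python3 -m creep '[[[0,0,0],0],[[0,0,0],0],[[0,0,0],0],[[0,0,0],0],[[0,0,0],0]]' 15 25
```

```text
[ 0.63103384 -0.11807701  0.07      ] [[ 0.66244667 -0.20191611  0.07      ]]
t 3.67 grip [ 0.6295 -0.1189  0.1207] gap 50.4 F [ 0.5 -1.2  0.9] shift [-0.052  1.906 -0.018] jawhead -78.9 ydown [ 0.002 -0.    -1.   ] q6 1.65
clock: 4.3
tool_pos: [0.629, -0.119, 0.221]
tool_rot: [-0.068, 0.068, -0.704, 0.704]
force: [-0.0, -0.2, 0.3]
finger_gap: 0.0499
clock: 4.92
tool_pos: [0.629, -0.1189, 0.2218]
tool_rot: [0.068, -0.068, 0.704, -0.704]
force: [-1.2, 1.1, 0.7]
finger_gap: 0.0235
```

Run:
```python
from kd import *
k=np.load("keeper.npy");t=kw(k,np.array([.042,.075,.006]))[0];print(t)
go([t[0],t[1],.2],k[2]+np.pi/2)
go([t[0],t[1],.0725],k[2]+np.pi/2)
```

```text
[0.55873353 0.24398438 0.006     ]
t 4.92 grip [ 0.6291 -0.1189  0.0625] gap 23.5 F [-1.2  1.1  0.7] shift [ -0.014  -4.583 -12.321] jawhead -79.0 yaw -0.002 ydown [ 0.  0. -1.] q6 1.65
t 4.92 grip [ 0.6291 -0.1189  0.0625] gap 23.5 F [-1.2  1.1  0.7] shift [ -0.013  -0.333 -12.32 ] jawhead -79.0 yaw -0.002 ydown [ 0.  0. -1.] q6 1.65
```

```bash
python3 -m creep '[[[0,-1,0],0],[[0,-2.5,0],0],[[0,-4,-0.5],0],[[0,-4.6,-2],0],[[0,-4.6,-3.8],0],[[0,-4.6,-5.6],0],[[0,-4.6,-7.4],0],[[0,-4.6,-9.2],0],[[0,-4.6,-10.8],0],[[0,-4.6,-11.9],0],[[0,-4.6,-12.3],0],[[0,-4.6,-12.3],0]]'
python3 - <<'E'
from kd import *
k=np.load("keeper.npy");t=kw(k,np.array([.042,.075,.006]))[0]
go([t[0],t[1],.0685],k[2]+np.pi/2)
snap("wrist","w4");snap("scene","s4")
E
```

```text
clock: 6.42
tool_pos: [0.5582, 0.2435, 0.3594]
tool_rot: [-0.068, 0.068, -0.704, 0.704]
force: [-0.1, -0.5, -1.5]
finger_gap: 0.0235
t 6.42 grip [0.5581 0.2435 0.2001] gap 23.5 F [-0.1 -0.5 -1.5] shift [-0.025  4.385 -0.014] jawhead -78.9 yaw 0.005 ydown [-0.001 -0.    -1.   ] q6 1.03
```

View pics/w4.png

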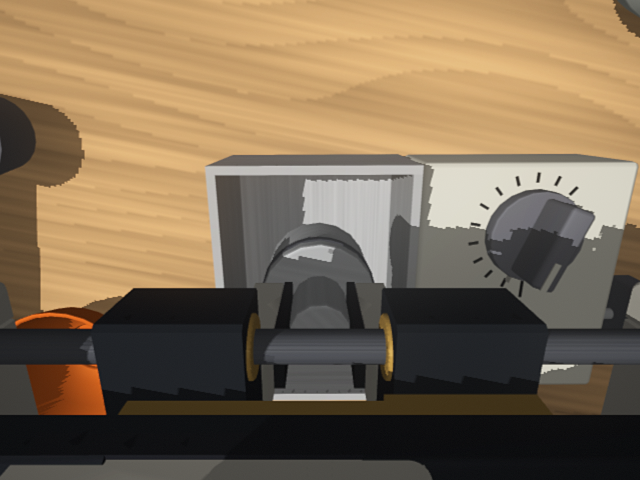

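The tin is held over the box. The rim's far corners are at (206,167) and (424,165), which I'll check against the keeper fit.

```bash
python3 - <<'E'
from kd import *
i,b=rect("w4");k=np.load("keeper.npy")
print(plane(i,[(206,167),(424,165)],.085).round(4).tolist(), kw(k,np.array([(91,146,85),(91,4,85)])/1e3).round(4).tolist(), proj(i,kw(k,np.array([(91,146,85),(91,4,85),(91,-150,70)])/1e3)))
E
python3 -m creep '[[[0,0.8,0],0],[[0,1.9,0],0],[[0,3,0],0],[[0,3.8,0],0],[[0,4.2,0],0],[[0,4.36,0],0],[[0,4.36,0],0],[[0,4.36,0],0]]'
```

```text
[[0.5915, 0.3228, 0.085], [0.6197, 0.1848, 0.085]] [[0.5932, 0.3231, 0.085], [0.6204, 0.1837, 0.085]] [[205.95236532 164.25141888]
 [425.8958029  164.26922082]
 [645.34092394 161.82890143]]
clock: 7.52
tool_pos: [0.5588, 0.2434, 0.2299]
tool_rot: [0.068, -0.067, 0.704, -0.704]
force: [-0.9, 0.2, -1.4]
finger_gap: 0.0235
```

```bash
python3 -m creep '[[[0,0.05,0],0],[[0,0.07,0],0],[[0,0.07,0],0]]'; python3 -m creep '[[[0,0.07,0],0],[[0,0.07,0],0],[[0,0.07,0],0],[[0,0,0],0],[[0,-1,0],0],[[0,-2.4,0],0],[[0,-4,0],0],[[0,-4.3,0],0],[[0,-4.3,0],0]]' 48
python3 - <<'E'
from kd import *
k=np.load("keeper.npy")
snap("side","d5");S,b=snap("scene","s5")
go([.6585,-.214,.125],k[2]+np.pi/2)
z=np.hstack([cv2.resize(b[190:290,290:490],(400,200),interpolation=2),cv2.resize(b[190:290,150:350],(400,200),interpolation=2)]);d=cv2.imread("pics/d5.png")
z2=np.hstack([cv2.resize(d[150:310,235:435],(400,320),interpolation=2),cv2.resize(d[290:450,220:420],(400,320),interpolation=2)])
cv2.imwrite("pics/c5.png",np.vstack([z,z2]))
E
```

```text
clock: 7.9
tool_pos: [0.5587, 0.2436, 0.2277]
tool_rot: [0.069, -0.068, 0.704, -0.704]
force: [-1.5, -0.2, 5.0]
finger_gap: 0.0232
clock: 9.02
tool_pos: [0.5583, 0.2432, 0.3563]
tool_rot: [0.068, -0.068, 0.704, -0.703]
force: [0.1, 0.1, -0.8]
finger_gap: 0.048
t 9.12 grip [0.5577 0.2428 0.1951] gap 47.7 F [-0.3  0.4 -0.6] shift [-0.392  2.347 15.588] jawhead -79.0 yaw -0.004 ydown [-0.002 -0.001 -1.   ] q6 1.03
```

View pics/c5.png

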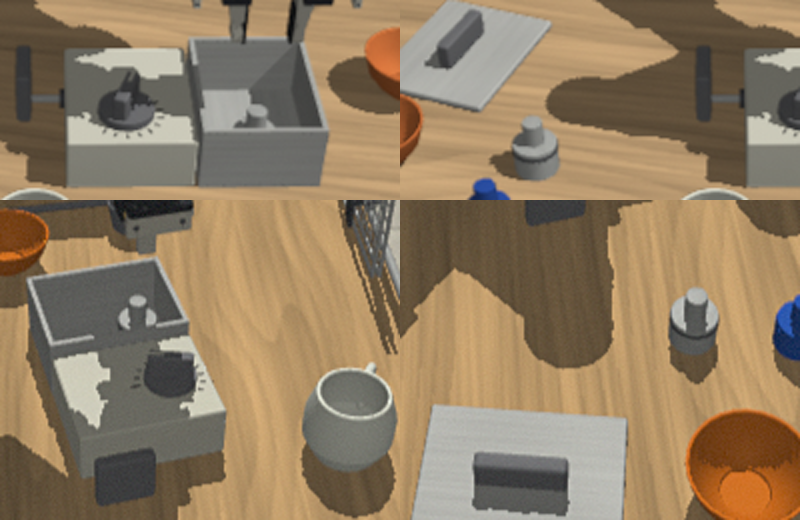

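Tin B is upright in the box, and tin A and the lid are unmoved. Next I'll hover over tin A.

```bash
python3 -m creep '[[[0,-0.2,1],0],[[0,-0.2,2.6],0],[[-0.1,-0.2,4.4],0],[[-0.2,-0.2,6.2],0],[[-0.3,-0.2,8],0],[[-0.4,0,9.8],0],[[-0.4,0.3,11.6],0],[[-0.4,0.8,13.4],0],[[-0.4,1.5,14.9],0],[[-0.4,2.2,15.6],0],[[-0.4,2.4,15.6],0],[[-0.4,2.4,15.6],0]]'
python3 - <<'E'
from kd import *
k=np.load("keeper.npy")
i,b=snap("wrist","w6")
h=cv2.cvtColor(b,cv2.COLOR_BGR2HSV);m=cv2.inRange(h,(0,0,60),(180,45,255));m[286:]=0;m[:,:180]=0;m[:,460:]=0
for c in cv2.findContours(m,0,2)[0]:
    if cv2.contourArea(c)>300: print(cv2.boundingRect(c),cv2.contourArea(c))
print("expected knob px",proj(i,[.6585,-.214,.07]))
go([.6585,-.214,.0625],k[2]+np.pi/2)
cv2.imwrite("pics/c6.png",b[150:400,150:500])
E
```

```text
clock: 10.62
tool_pos: [0.6595, -0.2131, 0.2825]
tool_rot: [0.067, -0.069, 0.704, -0.704]
force: [0.0, -0.1, 0.2]
finger_gap: 0.0479
(276, 201, 84, 85) 5483.5
expected knob px [[317.70431463 273.37175882]]
t 10.68 grip [ 0.6597 -0.2128  0.1243] gap 48.2 F [ 0.2 -0.3 -0.1] shift [0.047 2.06  0.031] jawhead -78.9 yaw 0.006 ydown [-0.001 -0.    -1.   ] q6 1.80
```

View pics/c6.png

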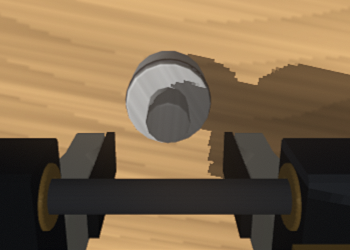

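The knob top is at (319,270) in the full picture, centred between the fingers. I'll descend and grip.

```bash
python3 -m creep '[[[0,0.6,0],0],[[0,1.3,0],0],[[0,1.8,0],0],[[0,2.06,0],0],[[0,2.06,0],0]]'
python3 -m creep '[[[0,0,0],0],[[0,0,0],0],[[0,0,0],0],[[0,0,0],0],[[0,0,0],0]]' 15 25
python3 - <<'E'
from kd import *
k=np.load("keeper.npy");t=kw(k,np.array([-.042,.075,.006]))[0];print(t)
go([t[0],t[1],.2],k[2]+np.pi/2)
E
```

```text
clock: 11.3
tool_pos: [0.6597, -0.2136, 0.2215]
tool_rot: [0.068, -0.068, 0.704, -0.704]
force: [0.0, -1.2, -0.3]
finger_gap: 0.0482
clock: 11.92
tool_pos: [0.6598, -0.2138, 0.2223]
tool_rot: [-0.068, 0.068, -0.704, 0.704]
force: [-0.5, 0.6, 2.3]
finger_gap: 0.0233
[0.476289   0.22789404 0.006     ]
t 11.93 grip [ 0.6599 -0.2138  0.063 ] gap 23.3 F [-0.5  0.6  2.3] shift [  3.187  -4.572 -15.622] jawhead -79.0 yaw -0.001 ydown [ 0. -0. -1.] q6 1.80
```

```bash
python3 -m creep '[[[0,-1.2,0],0],[[0,-2.8,-0.3],0],[[0.2,-4.3,-1.4],0],[[0.6,-4.6,-3.2],0],[[1,-4.6,-5],0],[[1.4,-4.6,-6.8],0],[[1.8,-4.6,-8.6],0],[[2.2,-4.6,-10.4],0],[[2.6,-4.6,-12.2],0],[[3,-4.6,-14],0],[[3.19,-4.6,-15.3],0],[[3.19,-4.6,-15.6],0]]'
python3 -m creep '[[[0,0,0],0],[[0,0,0],0]]'
python3 - <<'E'
from kd import *
k=np.load("keeper.npy");t=kw(k,np.array([-.042,.075,.006]))[0]
go([t[0],t[1],.069],k[2]+np.pi/2)
E
```

```text
clock: 13.42
tool_pos: [0.4754, 0.2291, 0.36]
tool_rot: [0.069, -0.069, 0.704, -0.704]
force: [0.1, -0.4, -1.1]
finger_gap: 0.0235
clock: 13.68
tool_pos: [0.4765, 0.2264, 0.3598]
tool_rot: [-0.067, 0.068, -0.704, 0.704]
force: [0.0, 0.5, -0.9]
finger_gap: 0.0235
t 13.68 grip [0.4764 0.2263 0.2005] gap 23.5 F [ 0.   0.5 -0.9] shift [-0.008  4.383 -0.053] jawhead -79.0 yaw -0.008 ydown [-0. -0. -1.] q6 0.95
```

```bash
python3 -m creep '[[[0,0.8,0],0],[[0,1.9,0],0],[[0,3,0],0],[[0,3.8,0],0],[[0,4.2,0],0],[[0,4.4,0],0],[[0,4.4,0],0],[[0,4.4,0],0]]'
python3 -m creep '[[[0,0,0],0],[[0,0,0],0],[[0,0,0],0],[[0,0,0],0],[[0,-1,0],0],[[0,-2.4,0],0],[[0,-4,0],0],[[0,-5.3,0],0],[[0,-5.3,0],0]]' 48
python3 - <<'E'
from kd import *
k=np.load("keeper.npy")
go([.4655+.04,-.379,.25],np.radians(81.3))
E
```

```text
clock: 14.68
tool_pos: [0.4765, 0.2273, 0.2286]
tool_rot: [0.068, -0.068, 0.704, -0.704]
force: [-0.2, -0.2, -0.2]
finger_gap: 0.0236
clock: 15.8
tool_pos: [0.4769, 0.2277, 0.3904]
tool_rot: [0.07, -0.066, 0.705, -0.703]
force: [0.2, -1.0, -0.9]
finger_gap: 0.0485
t 15.80 grip [0.4777 0.2283 0.2311] gap 48.5 F [ 0.2 -1.  -0.9] shift [ 2.967 -0.708 20.044] jawhead -78.9 yaw 2.469 ydown [ 0.005  0.004 -1.   ] q6 0.95
```

```bash
python3 -m creep '[[[0.3,-0.5,1],0],[[0.8,-0.7,2.8],0.2],[[1.3,-0.7,4.6],0.4],[[1.8,-0.7,6.4],0.6],[[2.4,-0.7,8.2],0.8],[[2.9,-0.7,10],1],[[3.4,-0.7,11.8],1.3],[[4,-0.7,13.6],1.6],[[4.6,-0.7,15.4],1.9],[[5.3,-0.7,17.2],2.2],[[6,-0.7,18.9],2.47],[[6.3,-0.7,19.8],2.47]]'
python3 -m creep '[[[0,0,0],0],[[0,0,0],0],[[0,0,0],0]]'
python3 - <<'E'
from kd import *
go([.4655,-.379,.1],np.radians(81.3))
snap("wrist","w7")
E
```

```text
clock: 17.3
tool_pos: [0.4033, -0.3942, 0.4065]
tool_rot: [-0.056, 0.054, 0.705, -0.705]
force: [0.4, 0.7, -0.7]
finger_gap: 0.0475
clock: 17.68
tool_pos: [0.4046, -0.3911, 0.4079]
tool_rot: [-0.053, 0.053, 0.705, -0.705]
force: [-0.4, -0.5, 0.7]
finger_gap: 0.0482
t 17.68 grip [ 0.4046 -0.3911  0.2486] gap 48.2 F [-0.4 -0.5  0.7] shift [-1.947  4.952 -0.702] jawhead -98.7 yaw 0.005 ydown [-0.  0. -1.] q6 1.84
```

View pics/w7.png

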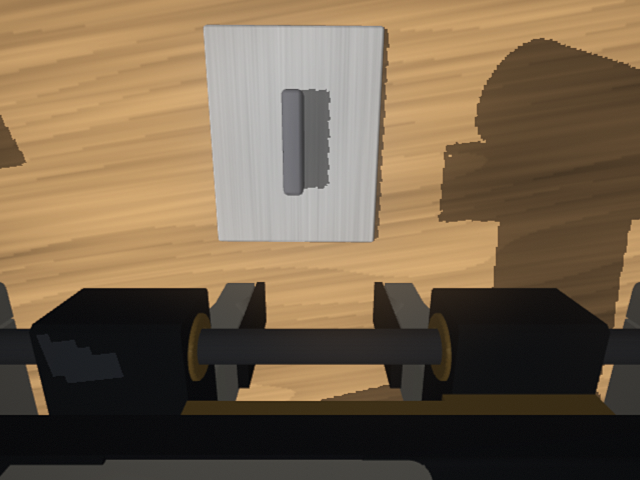

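The whole lid is in view, with corners at (205,26), (384,28), (373,241) and (218,240) and the bar from (292,90) to (293,194).

Run:
```python
from kd import *
i,b=rect("w7")
L=plane(i,[(205,26),(384,28),(373,241),(218,240)],.01);print(L.round(4).tolist(),[round(float(np.linalg.norm(L[a]-L[(a+1)%4])),4) for a in range(4)])
c=L.mean(0);v=(L[0]-L[3])+(L[1]-L[2]);a=np.arctan2(v[1],v[0]);print("centre",c,"yaw",np.degrees(a))
B=plane(i,[(292,90),(293,194)],.046);print("bar",B.round(4).tolist(),B.mean(0).round(4),np.linalg.norm(B[0]-B[1]))
m=B.mean(0)
go([m[0],m[1],.1],a+np.pi/2)
S,s=snap("scene","s7");cv2.imwrite("pics/c7.png",cv2.resize(s[150:350,100:500],(800,400),interpolation=2))
```

```text
[[0.5735, -0.3182, 0.01], [0.5484, -0.4722, 0.01], [0.3559, -0.441, 0.01], [0.3809, -0.2853, 0.01]] [0.1561, 0.195, 0.1577, 0.1954]
centre [ 0.46468424 -0.37917723  0.01      ] yaw -9.452342020402657
bar [[0.5077, -0.3861, 0.046], [0.4222, -0.3721, 0.046]] [ 0.465  -0.3791  0.046 ] 0.08662533512139901
t 17.73 grip [ 0.4047 -0.3911  0.2487] gap 47.8 F [ 0.6 -0.3  0.3] shift [-1.926  4.958 -0.696] jawhead -98.7 yaw 0.100 ydown [ 0.  0. -1.] q6 1.84
```

View pics/c7.png

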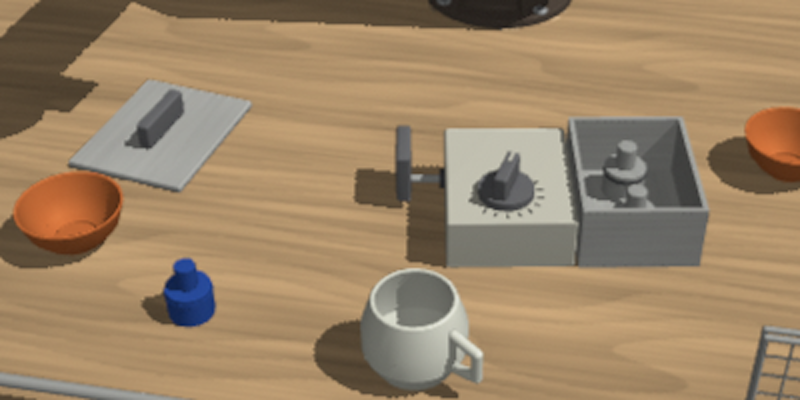

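```bash
python3 -m creep '[[[-0.8,1,-0.3],0.1],[[-1.6,2.5,-0.6],0.1],[[-1.93,4,-0.7],0.1],[[-1.93,5.4,-0.7],0.1],[[-1.93,6.4,-0.7],0.1],[[-1.93,7,-0.7],0.1],[[-1.93,7.16,-0.7],0.1],[[-1.93,7.16,-0.7],0.1],[[-1.93,7.16,-0.7],0.1]]'
python3 -m creep '[[[0,0,0],0],[[0,0,0],0],[[0,0,0],0],[[0,0,0],0],[[0,0,0],0]]' 8 45
python3 - <<'E'
from kd import *
k=np.load("keeper.npy");t=kw(k,np.array([0,.075,.006]))[0];print(t)
go([t[0],t[1],.22],k[2]+np.pi/2)
E
```

```text
clock: 18.9
tool_pos: [0.4653, -0.38, 0.1943]
tool_rot: [0.058, -0.059, -0.704, 0.705]
force: [0.4, 0.0, -0.2]
finger_gap: 0.048
clock: 19.52
tool_pos: [0.4649, -0.3798, 0.1934]
tool_rot: [-0.059, 0.059, 0.705, -0.705]
force: [-0.5, 4.4, 5.8]
finger_gap: 0.0177
[0.51751127 0.23593921 0.006     ]
t 19.52 grip [ 0.465  -0.3798  0.0341] gap 17.7 F [-0.5  4.4  5.8] shift [  1.665  -6.194 -20.531] jawhead -99.5 yaw -2.570 ydown [ 0.  0. -1.] q6 1.76
```

```bash
python3 -m creep '[[[0,-0.8,0],0],[[0,-2,0],0],[[0,-3.4,-0.3],0],[[0,-4.8,-1.2],-0.1],[[-0.3,-5.8,-2.6],-0.3],[[-0.6,-6.2,-4.2],-0.5],[[-0.8,-6.2,-5.8],-0.7],[[-0.8,-6.2,-7.4],-0.9],[[-0.7,-6.2,-9],-1.1],[[-0.6,-6.2,-10.6],-1.3],[[-0.4,-6.2,-11.8],-1.5],[[-0.3,-6.2,-12.2],-1.6]]'
python3 - <<'E'
from kd import *
k=np.load("keeper.npy");t=kw(k,np.array([0,.075,.006]))[0]
go([t[0],t[1],.22],k[2]+np.pi/2)
E
```

```text
clock: 21.02
tool_pos: [0.534, -0.0189, 0.3783]
tool_rot: [-0.02, 0.022, -0.707, 0.707]
force: [-1.3, -0.9, -2.9]
finger_gap: 0.0177
t 21.02 grip [ 0.5337 -0.0189  0.219 ] gap 17.7 F [-1.3 -0.9 -2.9] shift [ 0.036 -0.035 -8.513] jawhead -86.6 yaw -0.956 ydown [-0.002 -0.    -1.   ] q6 1.30
```

```bash
python3 -m creep '[[[0,0,-0.8],-0.1],[[0,0,-2],-0.25],[[0,0,-3.4],-0.4],[[0,0,-4.8],-0.55],[[0,0,-6.2],-0.7],[[0,0,-7.5],-0.85],[[0,0,-8.3],-0.95],[[0,0,-8.5],-0.96],[[0,0,-8.5],-0.96],[[0,0,-8.5],-0.96]]'
python3 - <<'E'
from kd import *
k=np.load("keeper.npy");t=kw(k,np.array([0,.075,.006]))[0]
go([t[0],t[1],.1195],k[2]+np.pi/2)
snap("wrist","w8")
E
```

```text
clock: 22.28
tool_pos: [0.5198, 0.233, 0.3791]
tool_rot: [-0.067, 0.067, -0.704, 0.704]
force: [-0.3, 0.5, -4.3]
finger_gap: 0.0178
t 22.27 grip [0.5197 0.233  0.2198] gap 17.8 F [-0.3  0.5 -4.3] shift [ 0.053  3.343 -0.112] jawhead -79.1 yaw -0.020 ydown [-0. -0. -1.] q6 1.00
```

View pics/w8.png

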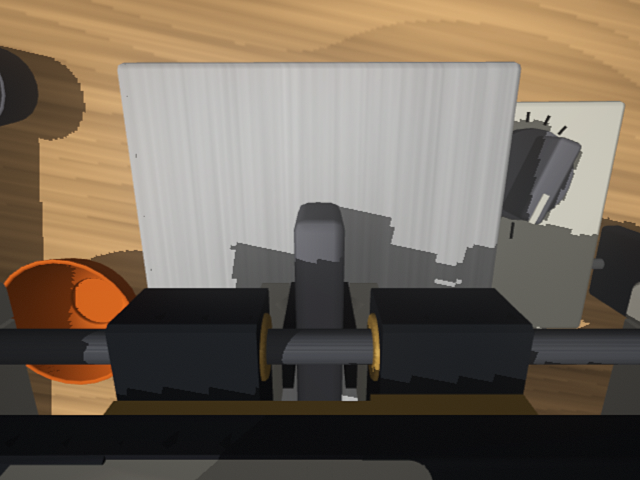

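The lid is held square, with its top corners at (119,64) and (520,63). I'll check where it sits in the grip.

```bash
python3 - <<'E'
from kd import *
i,b=rect("w8");k=np.load("keeper.npy")
s,p,M=tool();g=p+M[:,1]*.1593
C=plane(i,[(119,64),(520,63)],.1955);v=C[0]-C[1];a=np.arctan2(v[1],v[0])-np.pi/2
c=C.mean(0)-.1*np.array([np.cos(a),np.sin(a),0])
print(C.round(4),np.linalg.norm(v),"yaw",np.degrees(a),np.degrees(k[2]),"lid centre",c.round(4),"grip",g.round(4))
go([.5175,.2359,.1195],k[2]+np.pi/2)
E
python3 -m creep '[[[0.05,0.6,-0.11],0],[[0.05,1.5,-0.11],0],[[0.05,2.3,-0.11],0],[[0.05,2.9,-0.11],0],[[0.05,3.2,-0.11],0],[[0.05,3.34,-0.11],0],[[0.05,3.34,-0.11],0],[[0.05,3.34,-0.11],0]]'
```

```text
[[0.6017 0.3257 0.1955]
 [0.6312 0.1739 0.1955]] 0.15461678906713858 yaw 10.996743564405445 11.043349647730931 lid centre [0.5183 0.2307 0.1955] grip [0.5198 0.233  0.2199]
t 22.32 grip [0.5198 0.233  0.2199] gap 17.6 F [ 0.5 -0.4 -4. ] shift [ 0.057  3.346 -0.109] jawhead -79.1 yaw -0.021 ydown [-0. -0. -1.] q6 1.00
clock: 23.32
tool_pos: [0.5179, 0.2371, 0.2797]
tool_rot: [0.068, -0.067, 0.704, -0.704]
force: [-0.0, 1.0, -4.1]
finger_gap: 0.0172
```

```bash
python3 -m creep '[[[0,0.03,0],0],[[0,0.06,0],0],[[0,0.06,0],0],[[0,0.06,0],0]]'; python3 -m creep '[[[0,0.06,0],0],[[0,0.06,0],0],[[0,0.06,0],0],[[0,0,0],0],[[0,-1,0],0],[[0,-2.4,0],0],[[0,-3.4,0],0],[[0,-3.4,0],0]]' 50
python3 - <<'E'
from kd import *
k=np.load("keeper.npy");S,b=snap("scene","s9");D,d=snap("side","d9")
cv2.imwrite("pics/c9.png",np.hstack([cv2.resize(b[170:310,290:490],(400,280),interpolation=2),cv2.resize(d[150:290,220:420],(400,280),interpolation=2)]))
t=kw(k,np.array([.04,-.08,.104]))[0];print(t)
a=k[2]-np.radians(20)
go([t[0],t[1],.16],a+np.pi/2)
E
```

```text
clock: 23.82
tool_pos: [0.5177, 0.2371, 0.2784]
tool_rot: [0.068, -0.067, 0.704, -0.704]
force: [-3.6, -0.6, 5.2]
finger_gap: 0.0178
clock: 24.82
tool_pos: [0.5182, 0.2374, 0.3821]
tool_rot: [0.069, -0.066, 0.705, -0.703]
force: [0.5, -0.6, -0.9]
finger_gap: 0.0498
[0.58646107 0.09147148 0.104     ]
t 24.93 grip [0.5175 0.237  0.2198] gap 50.2 F [-0.5  0.  -0.5] shift [-1.338  1.991  5.2  ] jawhead -79.1 yaw 2.487 ydown [ 0.  0. -1.] q6 0.99
```

View pics/c9.png

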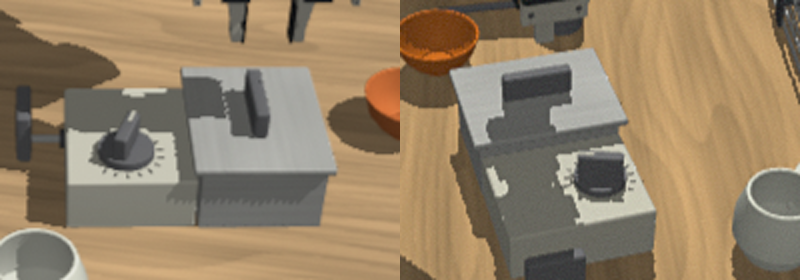

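The lid is flat and square on the box in both views, so next comes the dial. I'll hover over it, then lower with the jaws across the bar.

```bash
python3 -m creep '[[[-0.3,0,1],0.5],[[-0.6,0,2.2],1.1],[[-0.9,0.2,3.6],1.7],[[-1.2,0.8,4.8],2.3],[[-1.34,1.6,5.2],2.49],[[-1.34,2,5.2],2.49],[[-1.34,2,5.2],2.49],[[-1.34,2,5.2],2.49]]' 44
python3 - <<'E'
from kd import *
k=np.load("keeper.npy");t=kw(k,np.array([.04,-.08,.104]))[0];a=k[2]-np.radians(20)
i,b=snap("wrist","w10")
P=np.array([(x,0,.0) for x in(-.028,.028)])
for q in P: 
    w=t+np.array([q[0]*np.cos(a),q[0]*np.sin(a),.008]);print("bar end px",proj(i,w).round(1))
cv2.imwrite("pics/c10.png",b[130:420,120:520])
go([t[0],t[1],.1045],a+np.pi/2)
E
```

```text
clock: 25.92
tool_pos: [0.5868, 0.0922, 0.3197]
tool_rot: [-0.055, 0.055, 0.705, -0.705]
force: [-0.5, 0.4, 0.0]
finger_gap: 0.0441
bar end px [[317.6 325.4]]
bar end px [[317.5 225.2]]
t 25.98 grip [0.5871 0.0923 0.1607] gap 44.1 F [0.5 0.3 0.4] shift [0.018 1.874 0.031] jawhead -98.9 yaw 0.007 ydown [ 0.001  0.    -1.   ] q6 0.93
```

View pics/c10.png

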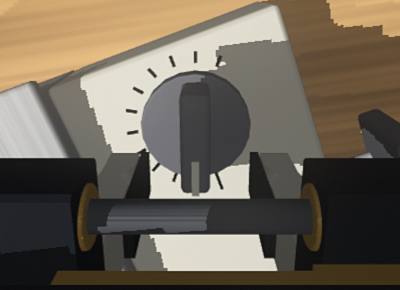

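The bar lies straight between the fingers at column 315, with the disc centre near (315,250). I'll check the axis against the fit.

```bash
python3 - <<'E'
from kd import *
i,b=rect("w10");k=np.load("keeper.npy");t=kw(k,np.array([.04,-.08,.082]))[0]
print(t,proj(i,t),plane(i,[(315,250),(261,250),(369,250),(315,200)],.082).round(4))
E
python3 -m creep '[[[0,0.6,0.03],0],[[0,1.2,0.03],0],[[0,1.7,0.03],0],[[0,1.86,0.03],0],[[0,1.86,0.03],0]]'
python3 -m creep '[[[0,0,0],0],[[0,0,0],0],[[0,0,0],0],[[0,0,0],0]]' 8 25
```

```text
[0.58646107 0.09147148 0.082     ] [[317.66047115 257.63126018]] [[0.5914 0.0923 0.082 ]
 [0.5964 0.1237 0.082 ]
 [0.5865 0.0608 0.082 ]
 [0.621  0.0875 0.082 ]]
clock: 26.6
tool_pos: [0.5867, 0.0908, 0.2635]
tool_rot: [0.055, -0.055, -0.705, 0.705]
force: [-0.1, -0.1, 0.1]
finger_gap: 0.0441
clock: 27.1
tool_pos: [0.5871, 0.0932, 0.2639]
tool_rot: [-0.054, 0.056, 0.707, -0.703]
force: [-2.6, 15.8, -1.0]
finger_gap: 0.0158
```

Gripped at 15.8 mm, but there is a 16 N sideways load, so the axis is about 2 mm toward +y. I'll relieve that before turning.

```bash
python3 -m creep '[[[-0.03,0,-0.06],0],[[-0.05,0,-0.12],0],[[-0.05,0,-0.12],0],[[-0.05,0,-0.12],0]]'
python3 - <<'E'
from kd import *
s,p,M=tool();print((M.T@s["force"]).round(1));go([.59,.094,.104])
E
```

```text
clock: 27.6
tool_pos: [0.5879, 0.0943, 0.2638]
tool_rot: [-0.056, 0.055, 0.705, -0.705]
force: [-6.1, 3.1, 5.7]
finger_gap: 0.0159
[ 6.5 -5.7 -2.2]
t 27.60 grip [0.5877 0.0944 0.1045] gap 15.9 F [-6.1  3.1  5.7] shift [-0.077  0.017  0.   ] jawhead -99.0 ydown [-0.001  0.    -1.   ] q6 0.93
```

```bash
python3 -m creep '[[[0,0,0],0.5],[[0,0,0],1],[[0,0,0],1.6],[[0,0,0],2.2],[[0,0,0],2.8],[[0,0,0],3.4],[[0,0,0],4],[[0,0,0],4.6],[[0,0,0],5],[[0,0,0],5],[[0,0,0],5]]'
python3 - <<'E'
from kd import *
s,p,M=tool();print((M.T@s["force"]).round(1));go([.588,.094,.104],np.radians(-219+11.04-11))
E
```

```text
clock: 28.98
tool_pos: [0.5878, 0.0938, 0.2638]
tool_rot: [0.294, -0.293, -0.643, 0.644]
force: [-5.9, 1.9, 6.0]
finger_gap: 0.0163
[ 5.3 -6.   3.2]
t 28.98 grip [0.5875 0.0937 0.1045] gap 16.3 F [-5.9  1.9  6. ] shift [-0.004  0.015 -0.017] jawhead -139.0 yaw 9.997 ydown [-0.002 -0.    -1.   ] q6 0.23
```

```bash
python3 -m creep '[[[0,0,0],0.6],[[0,0,0],1.4],[[0,0,0],2.2],[[0,0,0],3],[[0,0,0],3.8],[[0,0,0],4.6],[[0,0,0],5.4],[[0,0,0],6.2],[[0,0,0],7],[[0,0,0],7.5],[[0,0,0],7.5],[[0,0,0],7.5]]'; python3 -m creep '[[[0,0,0],0.5],[[0,0,0],1.2],[[0,0,0],1.9],[[0,0,0],2.4],[[0,0,0],2.5],[[0,0,0],2.5],[[0,0,0],2.5]]'
python3 - <<'E'
from kd import *
s,p,M=tool();print((M.T@s["force"]).round(1),s["torque"]);go([.588,.094,.104],np.radians(-219))
E
```

```text
clock: 30.48
tool_pos: [0.5871, 0.0936, 0.2637]
tool_rot: [0.576, -0.575, -0.409, 0.412]
force: [-8.8, 0.9, 8.9]
finger_gap: 0.016
clock: 31.35
tool_pos: [0.5868, 0.0938, 0.2637]
tool_rot: [0.639, -0.638, -0.303, 0.306]
force: [-11.4, 2.3, 10.0]
finger_gap: 0.0159
[ -5.4 -10.   10.4] [ 1.09436704  4.04460965 -0.01246175]
t 31.35 grip [0.5862 0.0937 0.1044] gap 15.9 F [-11.4   2.3  10. ] shift [ 0.046  0.013 -0.04 ] jawhead 141.0 yaw 0.001 ydown [-0.004 -0.001 -1.   ] q6 -1.17
```

The dial is turned exactly 120° and the yaw torque is about zero. I'll release it, rise and move toward the pump.

```bash
python3 -m creep '[[[0,0,0],0],[[0,0,0],0],[[0,0,0],0],[[0,-0.6,0],0],[[0,-1.8,0],0],[[0,-3,0],0],[[0,-3.4,0],0],[[0,-3.4,0],0]]' 44
python3 - <<'E'
from kd import *
k=np.load("keeper.npy");t=kw(k,np.array([-.05,-.194,.06]))[0];print(t)
go([t[0]-.03,t[1],.2],k[2]+np.pi/2)
E
```

```text
clock: 32.35
tool_pos: [0.5887, 0.0939, 0.3659]
tool_rot: [0.638, -0.638, -0.305, 0.304]
force: [-0.7, 0.3, -0.3]
finger_gap: 0.0439
[ 0.51996453 -0.03765717  0.06      ]
t 32.35 grip [0.5889 0.0941 0.2066] gap 43.9 F [-0.7  0.3 -0.3] shift [-5.489  0.211 -0.197] jawhead 141.0 yaw 4.997 ydown [ 0.001  0.001 -1.   ] q6 -1.17
```

Run:
```python
from kd import *
k=np.load("keeper.npy")
go([.65,.03,.26],k[2]+np.pi/2)
```

```text
t 32.35 grip [0.5889 0.0941 0.2066] gap 43.9 F [-0.7  0.3 -0.3] shift [-0.377 -1.78  -2.927] jawhead 141.0 yaw 4.997 ydown [ 0.001  0.001 -1.   ] q6 -1.17
```

```bash
python3 -m creep '[[[-0.1,-0.5,-0.6],0.8],[[-0.2,-1.2,-1.6],1.8],[[-0.3,-1.6,-2.4],2.8],[[-0.38,-1.78,-2.9],3.8],[[-0.38,-1.78,-2.93],4.6],[[-0.38,-1.78,-2.93],5],[[-0.38,-1.78,-2.93],5],[[-0.38,-1.78,-2.93],5]]'
python3 - <<'E'
from kd import *
k=np.load("keeper.npy")
i,b=snap("wrist","w11");t=kw(k,np.array([-.05,-.194,.08]))[0]
print(proj(i,t),proj(i,kw(k,np.array([.04,-.08,.112]))[0]))
go([t[0],t[1],.15],k[2]+np.pi/2)
E
```

```text
clock: 33.35
tool_pos: [0.6498, 0.0298, 0.4177]
tool_rot: [-0.704, 0.704, 0.068, -0.069]
force: [-0.3, 0.2, 0.1]
finger_gap: 0.0442
[[265.5370712   32.95796177]] [[421.95518991 161.1953684 ]]
t 33.40 grip [0.6496 0.0298 0.2587] gap 43.7 F [ 0.2 -0.2  0. ] shift [-4.67   3.629 -1.375] jawhead 101.1 yaw 0.006 ydown [-0.001 -0.    -1.   ] q6 -1.72
```

View pics/w11.png

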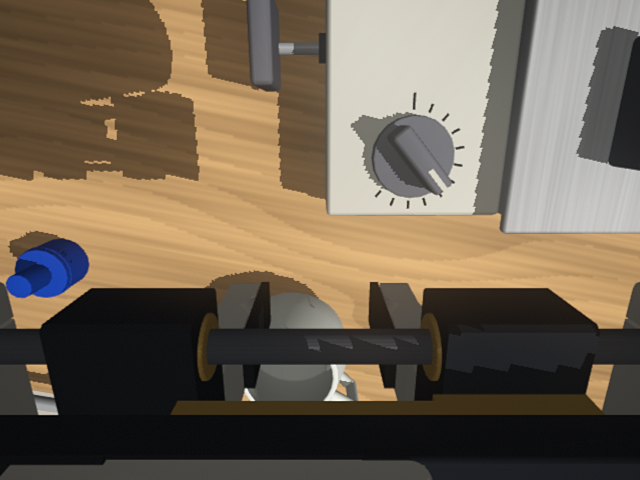

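The pointer at (440,183) is about 142° clockwise of the long tick at (414,100), so it is on the 7th click. The handle end is at columns 250-278, near row 88.

Run:
```python
from kd import *
i,b=rect("w11");k=np.load("keeper.npy")
print(proj(i,kw(k,np.array([(-15,-185,80),(-15,-203,80),(-15,-185,12),(-15,-203,12),(91,-150,70)])/1e3)).round(1).tolist())
g=cv2.cvtColor(b,cv2.COLOR_BGR2GRAY)
for r in(20,60,75,82): print(r,g[r,238:290:2].tolist())
```

```text
[[279.1, 83.8], [255.5, 83.8], [286.4, 90.5], [267.1, 90.5], [324.3, 216.0]]
20 [74, 74, 75, 76, 74, 59, 83, 100, 101, 104, 105, 107, 110, 111, 111, 107, 90, 68, 69, 69, 68, 80, 79, 77, 78, 78]
60 [86, 85, 85, 85, 84, 80, 62, 87, 106, 107, 109, 109, 111, 114, 116, 113, 111, 84, 73, 74, 73, 79, 84, 85, 85, 83]
75 [90, 89, 88, 88, 86, 86, 64, 80, 104, 108, 110, 112, 113, 115, 116, 115, 113, 94, 76, 75, 76, 80, 91, 92, 91, 90]
82 [78, 78, 79, 80, 82, 82, 78, 69, 90, 96, 96, 97, 96, 97, 98, 101, 104, 84, 76, 76, 75, 79, 87, 86, 86, 87]
```

```bash
python3 -m creep '[[[-1,0,-0.3],0],[[-2.2,0.3,-0.6],0],[[-3.4,0.9,-1],0],[[-4.4,1.8,-1.37],0],[[-4.67,2.8,-1.37],0],[[-4.67,3.4,-1.37],0],[[-4.67,3.6,-1.37],0],[[-4.67,3.6,-1.37],0],[[-4.67,3.6,-1.37],0]]' 36
python3 - <<'E'
from kd import *
k=np.load("keeper.npy");t=kw(k,np.array([-.05,-.194,.08]))[0]
i,b=snap("wrist","w12");cv2.imwrite("pics/c12.png",b[100:420,120:520])
print(proj(i,kw(k,np.array([(-85,-185,80),(-85,-203,80),(-15,-185,80),(-15,-203,80)])/1e3)).round(1).tolist())
go([t[0],t[1],.064],k[2]+np.pi/2)
E
```

```text
clock: 34.52
tool_pos: [0.5206, -0.0372, 0.3115]
tool_rot: [0.704, -0.704, -0.069, 0.068]
force: [0.2, 0.4, 0.3]
finger_gap: 0.0361
[[337.9, 200.3], [305.3, 200.3], [336.4, 314.7], [306.5, 314.7]]
t 34.58 grip [ 0.5207 -0.0372  0.1522] gap 35.8 F [ 0.3 -0.  -0.7] shift [-0.032  2.939 -0.011] jawhead 101.0 yaw 0.001 ydown [ 0.001  0.    -1.   ] q6 -1.68
```

View pics/c12.png

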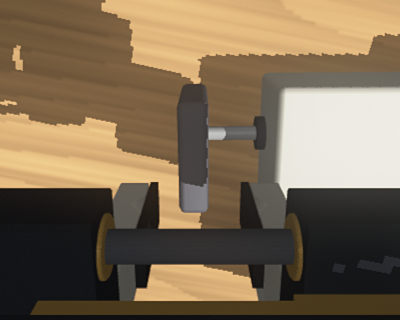

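The handle's top face is at columns 299-328 against a predicted 306-337, so the handle stands about 4 mm farther out. I'll shift by that much and descend.

```bash
python3 -m creep '[[[0,0.5,-0.13],0],[[0,1.2,-0.14],0],[[0,2,-0.14],0],[[0,2.6,-0.14],0],[[0,2.9,-0.14],0],[[0,2.92,-0.14],0],[[0,2.92,-0.14],0]]'; python3 -m creep '[[[0,0,0],0],[[0,0,0],0],[[0,0,0],0],[[0,0,0],0]]' 8 50
python3 - <<'E'
from kd import *
s,p,M=tool();print((M.T@s["force"]).round(1));go([.52,-.038,.064])
E
```

```text
clock: 35.45
tool_pos: [0.5213, -0.0415, 0.2236]
tool_rot: [0.704, -0.704, -0.068, 0.068]
force: [-0.0, 0.8, -0.1]
finger_gap: 0.036
clock: 35.95
tool_pos: [0.5211, -0.0413, 0.2236]
tool_rot: [0.704, -0.704, -0.068, 0.068]
force: [-2.3, 3.1, 5.7]
finger_gap: 0.0177
[-1.7 -5.7  3.5]
t 35.95 grip [ 0.5212 -0.0412  0.0643] gap 17.7 F [-2.3  3.1  5.7] shift [-0.019  0.01   0.113] jawhead 101.1 ydown [ 0.001  0.    -1.   ] q6 -1.67
```

```bash
for i in 1 2 3; do python3 -m creep '[[[0,0,0.03],0],[[0,0,0.03],0],[[0,0,0.03],0]]'; done | grep -E 'pos|force'
```

```text
tool_pos: [0.5211, -0.0408, 0.2236]
force: [-0.5, -1.1, 5.7]
tool_pos: [0.521, -0.0406, 0.2236]
force: [1.4, -7.5, 4.3]
tool_pos: [0.521, -0.0403, 0.2236]
force: [3.5, -12.9, 2.9]
```

The handle is at its hard stop: pushing in raises the force straight away, so home is at y ≈ -0.0411. I'll draw it out slowly and trim on the measured pose.

```bash
python3 -m creep '[[[0,0,-0.2],0],[[0,0,-0.4],0],[[0,0,-0.6],0],[[0,0,-0.8],0],[[0,0,-1],0],[[0,0,-1.2],0],[[0,0,-1.4],0],[[0,0,-1.6],0],[[0,0,-1.8],0],[[0,0,-1.95],0],[[0,0,-2.05],0],[[0,0,-2.08],0]]'
python3 - <<'E'
from kd import *
k=np.load("keeper.npy")
s,p,M=tool();y=np.array([-np.sin(k[2]),np.cos(k[2])]);print("drawn",(p[:2]-np.array([.5211,-.0410]))@-y*1e3, "F.y",np.array(s["force"])[:2]@y,s["finger_gap"],s["clock"])
snap("scene","s13")
E
```

```text
clock: 38.58
tool_pos: [0.5326, -0.0992, 0.2236]
tool_rot: [0.704, -0.703, -0.068, 0.068]
force: [-3.1, 10.4, 9.2]
finger_gap: 0.0178
drawn 59.32644136114264 F.y 10.764465932814428 0.01779974508401696 38.575
```

Drawn 59.3 mm with about 10.5 N pull, as expected at the band. I'll trim by 0.6 mm, hold for 2 s, then ease it back.

```bash
python3 -m creep '[[[0,0,-0.02],0],[[0,0,-0.02],0],[[0,0,-0.02],0],[[0,0,-0.02],0],[[0,0,-0.02],0],[[0,0,-0.02],0],[[0,0,-0.02],0],[[0,0,-0.02],0],[[0,0,-0.02],0],[[0,0,-0.02],0],[[0,0,-0.02],0],[[0,0,-0.02],0]]'
python3 -m creep '[[[0,0,0],0],[[0,0,0],0],[[0,0,0],0],[[0,0,0],0],[[0,0,0],0]]'
python3 -m creep '[[[0,0,0.12],0],[[0,0,0.25],0],[[0,0,0.38],0],[[0,0,0.51],0],[[0,0,0.64],0],[[0,0,0.77],0],[[0,0,0.9],0],[[0,0,1.03],0],[[0,0,1.16],0],[[0,0,1.29],0],[[0,0,1.42],0],[[0,0,1.55],0]]'
python3 -m creep '[[[0,0,0.12],0],[[0,0,0.24],0],[[0,0,0.34],0],[[0,0,0.42],0],[[0,0,0.48],0],[[0,0,0.52],0],[[0,0,0.55],0],[[0,0,0.55],0],[[0,0,0.55],0]]'
```

```text
clock: 40.12
tool_pos: [0.5327, -0.0997, 0.2236]
tool_rot: [0.704, -0.703, -0.068, 0.068]
force: [-1.8, 9.6, 8.2]
finger_gap: 0.0178
clock: 40.75
tool_pos: [0.5327, -0.0997, 0.2236]
tool_rot: [0.704, -0.703, -0.068, 0.068]
force: [-2.6, 9.3, 7.9]
finger_gap: 0.0181
clock: 42.25
tool_pos: [0.5237, -0.0545, 0.2236]
tool_rot: [0.704, -0.704, -0.068, 0.068]
force: [-2.0, 4.2, 7.0]
finger_gap: 0.0177
clock: 43.38
tool_pos: [0.521, -0.0403, 0.2236]
tool_rot: [-0.703, 0.705, 0.068, -0.068]
force: [3.1, -13.2, 2.7]
finger_gap: 0.0178
```

It is fully home at the stop. I'll release, rise and back off for the final look.

```bash
python3 -m creep '[[[0,0,-0.05],0],[[0,0,-0.05],0]]'; python3 -m creep '[[[0,0,0],0],[[0,0,0],0],[[0,0,0],0],[[0,-0.6,0],0],[[0,-1.6,0],0],[[0,-3,0],0],[[0,-4.6,0],0],[[0,-6.2,0],0],[[0,-7,0],0],[[0,-7,0],0]]' 36; python3 -m creep '[[[0,0,-0.6],0],[[0,0,-1.8],0],[[0,0,-3.2],0],[[0,0,-4.6],0],[[0,0,-5.6],0],[[0,0,-6],0],[[0,0,-6],0],[[0,0,-6],0]]'
python3 - <<'E'
from kd import *
S,b=snap("scene","s14");D,d=snap("side","d14");o,e=cv2.imread("pics/scene0.png"),cv2.imread("pics/side0.png")
z=lambda q,y,x,h,w:cv2.resize(q[y:y+h,x:x+w],(400,int(400*h/w)),interpolation=2)
cv2.imwrite("pics/c14.png",np.vstack([np.hstack([z(b,180,290,120,200),z(d,150,220,120,200)]),np.hstack([z(b,170,100,240,480),z(d,130,200,240,480)])]))
def msk(q,lo,hi): 
    m=cv2.inRange(cv2.cvtColor(q,cv2.COLOR_BGR2HSV),lo,hi);return [tuple(np.round(cv2.minEnclosingCircle(c)[0],1).tolist()) for c in cv2.findContours(m,0,2)[0] if cv2.contourArea(c)>80]
for n,p,q in(("scene",o,b),("side",e,d)):
    print(n,"orange",msk(p,(4,180,100),(14,255,255)),msk(q,(4,180,100),(14,255,255)),"blue",msk(p,(110,150,40),(130,255,255)),msk(q,(110,150,40),(130,255,255)))
E
```

```text
clock: 43.62
tool_pos: [0.521, -0.0408, 0.2235]
tool_rot: [-0.704, 0.704, 0.068, -0.068]
force: [-0.2, -3.1, 5.6]
finger_gap: 0.0181
clock: 44.88
tool_pos: [0.521, -0.0402, 0.4352]
tool_rot: [0.704, -0.704, -0.069, 0.067]
force: [0.1, 0.3, -1.1]
finger_gap: 0.0359
clock: 45.88
tool_pos: [0.555, -0.2165, 0.4328]
tool_rot: [0.704, -0.704, -0.068, 0.068]
force: [-1.6, -0.8, -0.1]
finger_gap: 0.0363
scene orange [(133.5, 252.0), (496.5, 218.5)] [(134.0, 253.5), (496.5, 219.0)] blue [(193.5, 296.0), (0.5, 224.0), (4.5, 17.5)] [(193.5, 296.0), (0.5, 224.0), (4.5, 17.5)]
side orange [(395.0, 423.5), (237.5, 167.5)] [(395.0, 423.5), (237.0, 166.0)] blue [(419.0, 353.0)] [(419.0, 353.0)]
```

View pics/c14.png

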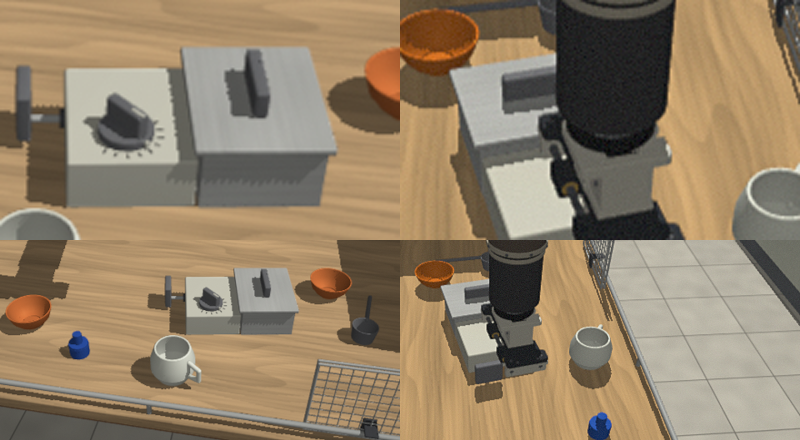

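The lid is flat on the box, the handle is home, the dial is off at the 7th-click angle, and the bystanders have not moved. The gripper is clear of everything, so I'm handing in.

```bash
python3 -c "
from plant import robot
print(robot.hand_in(),robot.get_state()['clock'])"
```

```text
the job is handed in; nothing more can be done
the job is handed in; nothing more can be done
```

The job is handed in at about 46 s. Both tins present are upright in the box with the lid on, the dial is on 7, and the pump was drawn, held and eased home.

**Tins and lid:** I left the blue look-alike alone. Both tins were seen upright in the box before covering, and the lid looked flat and square in both views after placing. In the final pictures the arm hides part of the box in the side view, so there the lid is confirmed only in the scene view.

**Dial:** I turned it from click 1 by 120° clockwise. The wrist view afterwards measured the pointer at about 142°, against 140° for the 7th click.

**Pump:** I drew it to about 60 mm as measured at the arm, with about 10 N pull. I held it for about two seconds and eased it back to its stop over about 2.6 s. I did not look at the dark band itself in a picture.

**Bystanders:** The bowls and the blue tin match their starting pixels within 1.5 px. I checked the jug and dipper only by eye.

**Disagreements:**
- The keeper fit left up to 9 px residuals at some corners, probably from the bevelled edges and partly hidden corners.
- The dial was about 2 mm off the fit. That caused a brief 16 N side load on gripping, which I relieved before turning.
- The pump handle was about 4 mm farther out than the fit.
- I viewed 18 pictures against the budget of 14, more than the one or two extra allowed.

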